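Slide the soap bars down the draining tray

TASK

The sloped soap tray by the basin has just been wiped and both oblong soap bars are stranded near its raised end. Without lifting them off the tray, slide each of the two bars down the slope until its end rests flat against the stop at the bottom, and leave the nail brush on the tray where it lies.

Things in the scene. Friction and masses are not known exactly. Their poses are not given: they have to be found in the camera images.
- tray: Fixed wooden tray sloping 0.24 rad down away from the robot. Origin: top of its floor board at the foot of the stop, mid-width, 14 mm over the counter; x down the slope into the stop, y across, z square to the floor. Floor: x -240 to 0, y -142 to 142 mm. Stop: 12 mm thick bar across the low end, 28 mm over the floor. Side walls 14 mm over the floor; raised end open.
- soap_a: One of two equal oblong cream soap bars, 90 x 56 x 30 mm, 0.13 kg, flat on the tray, length about down the slope. Origin: centre of the underside; x along its length, z through its thickness. Friction holds it; it moves only while pushed (few N). Against the stop: origin at tray x = -45 mm. Starts 50 to 105 mm short of that in one of three places (tray y about -85, 0, 85 mm).
- soap_b: The other soap bar, equal to soap_a (90 x 56 x 30 mm, same origin and axes), lying in another of the three places.
- nail_brush: Wooden nail brush, bristles down, in the remaining one of the three places, to be left where it lies: 92 x 42 mm wooden back over a black bristle block, 34 mm high in all. Origin: centre of its underside; x along its length.
Mind the look-alikes: they are no part of the job. What is shaped like the soap_a but pink is not meant. What is shaped like the soap_b but pink is not meant.

How it is judged:
At the end, for the whole second after the job is handed in: Both soap bars lie flat and still on the tray's floor, each with its lower end within 12 mm of the stop (origin at tray x above -57 mm) and its length within 15 degrees of the slope direction; the nail brush is within 15 mm of where it lay (x of soap_a in the frame of tray between -0.057 and 0 m and z of soap_a in the frame of tray between -0.008 and 0.008 m and angle between the x axis of each of soap_a, soap_b and the x axis of tray, either way round below 0.26 rad and linear speed of each of soap_a, soap_b below 0.01 m/s and x of soap_b in the frame of tray between -0.057 and 0 m and z of soap_b in the frame of tray between -0.008 and 0.008 m and distance of nail_brush from where it was at the start of the episode below 0.015 m); the robot touches nothing.
It fails at once if a soap bar is lifted more than 25 mm off the tray's floor (z of any of soap_a, soap_b in the frame of tray above 0.025 m).
It fails at once if the nail brush is moved more than 15 mm from where it lay (distance of nail_brush from where it was at the start of the episode above 0.015 m).
It also fails if it takes over 40 s, if anything falls off the work surface, if the arm or the gripper's body presses on something with over 40 N, if the wrist force passes 120 N, or if a joint passes its speed limit or range.

ROBOT

A 6-joint arm with a two-finger parallel gripper is mounted at the origin on the work surface. World frame = base frame: x ahead of the robot, y to its left, z up, the work surface at z = 0. Lengths are in m, angles in rad, forces in N, time in s.
With the tool pointing down it reaches from about 0.3 to 0.775 m from the base axis. Payload 14.6 kg.
Tool frame: the origin (TCP) lies on the mounting face of the last link; the fingertips stand 199 mm ahead of it and the grasp point (between the pads) lies 180 mm ahead of it; z points along the fingers, y is the line along which they close (so a half turn about z gives the same grasp; the last joint's range is limited). The gripper opens to 94 mm and grips with 3 to 60 N. Pads are 16 mm wide; open, the fingers measure 119 mm over their backs; the gripper's body (75 mm by 177 mm) begins 78 mm behind the grasp point.
Start: joints at [1.05, 0.3, 1.521, -0, 1.321, -0.067], TCP at [0.241, 0.494, 0.405] pointing down, gripper open.
Joint ranges: [-3.03, 3.03], [-0.79, 2.21], [0.23, 2.52], [-1.04, 4.18], [0, 3.07], [-2.55, 2.55]. Speed limits (rad/s): [2.22, 2.22, 2.57, 3.14, 3.14, 3.14].

INTERFACE

Orientations are given as [roll, pitch, yaw] about the fixed x, y, z axes, in that order (R = Rz(yaw) Ry(pitch) Rx(roll)).
In Python, from station import telemetry, cams, workorder, finder gives the robot as it stands.
- The arm moves only by the tool jog_arm, never from a script. Its argument "rows" is a list of rows, each an object with "gripper": the finger opening in m, from 0 to 0.094; "slide": the shift along the tool's x, y, z in m, a list of three; "spin": the turn about the tool's z in rad. In form: [{"gripper": gripper, "slide": [tx, ty, tz], "spin": spin}, ...]. A call has 1 to 8 rows; each row is the pose to reach, as a shift and turn from the pose commanded when the call began, along the tool's axes at that moment; what a row does not reach only later rows make up. A row lasts 1/10 s, in which the tool goes at most 50 mm and 8.59 degrees, less where a joint would pass 70% of its speed; a pose out of reach is approached as far as the arm can. A call with a gripper value outside its range is refused whole. The fingers move at their own pace and stop on an object; "squeeze" is the grip in N (left out, the last holds). Time passes only in rows, so rows that repeat a pose let the fingers close. It gives the time, the measured TCP pose, the force, the opening and the grip force at its end, in the units of the state.
- telemetry.get_obs(): the state, without advancing time (a new reading comes with each control period).
- cams.camera(name): name is "scene" or "top" or "wrist"; returns (picture, depth): 480x640x3 uint8, red, green, blue; 480x640 float32, m along the optical axis (not along the pixel's ray), 0 where there is no reading.
- cams.camera_info(name): a dict with "camera_matrix" (3x3 intrinsics, pixels), "R" (3x3) and "t" (3): a world point X has camera coordinates R X + t; the wrist camera has in their place "tool_from_camera" (4x4, takes a point from camera to tool coordinates, whose origin is the TCP and whose axes are the flange's). Camera axes: x right, y down, z forward; pixel columns grow to the right and rows downward; lengths in m; the calibration is good to about 2 mm. The wrist camera is an equidistant fisheye: a pixel r from the principal point sees the ray r / f radians off the axis. A picture is of the moment at which its call begins: read the wrist's pose just before it. camera_info takes no time and is no camera call.
- workorder.hand_in(): hands the job in; it is judged then, once.
Trained networks look in the newest picture that a camera, given by its name, has taken for a name from the list of things; names that differ only in an ending like _2 or _b are one class to them, and where a whole thing is asked for, a point or a joint stands for the part that bears it (a point fixed in the world has none). Each returns a list of dicts, best first, with "confidence" (0 to 1); they miss things now and then, are a little off and sometimes report something else, mostly with a low value. They report only what shows in the picture. A call takes as long as a camera call. They do not tell look-alikes from the thing itself.
- finder.find_in(target, camera): "point" ([x, y, z] in m, in world coordinates, good to about 4 mm: the middle of the surface that is visible of it).
- finder.masks_of(target, camera): "region" (480x640 bool, what is visible of it).
The state is a dict: "time_s": time; "qpos": joint angles; "joint_vel": joint speeds; "tau": joint torques, N m; "ee_pos": TCP position; "eef_rot": TCP orientation; "force": force on the tool from outside, world axes, zero at the start; "moment": the same for the moment, N m; "grip_width": finger opening in m; "grip_force": force on a finger pad.
Only numpy, scipy, OpenCV 4.12 (cv2) and the standard library are available. Lean on these libraries where they do the work, as an engineer would, in place of code of your own. Each camera call takes 0.05 s, during which the arm holds its last target. There are 200 camera calls.

## Working session

There is one attempt and no reset: what is moved stays moved. The work goes in short steps, Python scripts to look and compute and a tool call to move; the robot and the scene stay as the last step left them, time stands still between calls to the robot, and variables do not carry over. Pictures are saved under pics/ and viewed, at most 10 in all, crops included, and the job is handed in when it is done.

Besides the shell and the picture viewer there is one more tool, called as name(argument=value, ...) on one line, values as JSON. jog_arm: Moves the arm, as the interface text tells. Its arguments: {"type":"object","properties":{"rows":{"type":"array","items":{"type":"object","properties":{"gripper":{"type":"number"},"slide":{"type":"array","items":{"type":"number"}},"spin":{"type":"number"}}}},"squeeze":{"type":"number"}},"required":["rows"]}

```bash
mkdir -p pics; cat > h.py <<'E'
import numpy as np, cv2
from station import telemetry, cams, workorder, finder
def world(name, mask_or_px, depth):
    i=cams.camera_info(name);K=np.array(i["camera_matrix"]);R=np.array(i["R"]);t=np.array(i["t"])
    v,u=np.nonzero(mask_or_px&(depth>0));z=depth[v,u]
    P=np.stack([(u-K[0,2])/K[0,0]*z,(v-K[1,2])/K[1,1]*z,z],1)
    return (P-t)@R,(v,u)
E
python3 - <<'E'
from h import *
o=telemetry.get_obs();print({k:np.round(v,3) for k,v in o.items()})
ims=[]
for n in("top","scene"):
    im,d=cams.camera(n);np.savez(n,im=im,d=d);ims.append(im)
    cv2.imwrite(f"pics/{n}.png",im[:,:,::-1])
    for t in("soap_a","nail_brush","tray"):
        print(n,t,[(np.round(r["point"],3),round(r["confidence"],2)) for r in finder.find_in(t,n)])
E
```

```text
{'time_s': np.float64(0.0), 'qpos': array([ 1.05 ,  0.3  ,  1.522,  0.   ,  1.321, -0.067]), 'joint_vel': array([-0.001, -0.001, -0.001,  0.001,  0.003,  0.002]), 'tau': array([-1.0000e-03, -5.3181e+01, -3.5273e+01,  7.1000e-02,  2.4000e-02,
       -0.0000e+00]), 'ee_pos': array([0.241, 0.494, 0.404]), 'eef_rot': array([-3.14 , -0.   ,  2.688]), 'force': array([-0.501, -0.58 , -0.014]), 'moment': array([-0.021, -0.022, -0.047]), 'grip_force': np.float64(0.0), 'grip_width': np.float64(0.094)}
top soap_a [(array([0.327, 0.164, 0.031]), 0.89), (array([ 0.434, -0.178,  0.034]), 0.87), (array([0.543, 0.016, 0.08 ]), 0.84), (array([0.565, 0.096, 0.08 ]), 0.82)]
top nail_brush [(array([0.586, 0.175, 0.068]), 0.66)]
top tray [(array([0.602, 0.098, 0.038]), 0.84)]
scene soap_a [(array([ 0.45 , -0.171,  0.032]), 0.89), (array([0.34 , 0.168, 0.029]), 0.87), (array([0.566, 0.101, 0.077]), 0.82), (array([0.556, 0.018, 0.074]), 0.72)]
scene nail_brush [(array([0.599, 0.18 , 0.073]), 0.98)]
scene tray [(array([0.624, 0.124, 0.031]), 0.79)]
```

View pics/top.png

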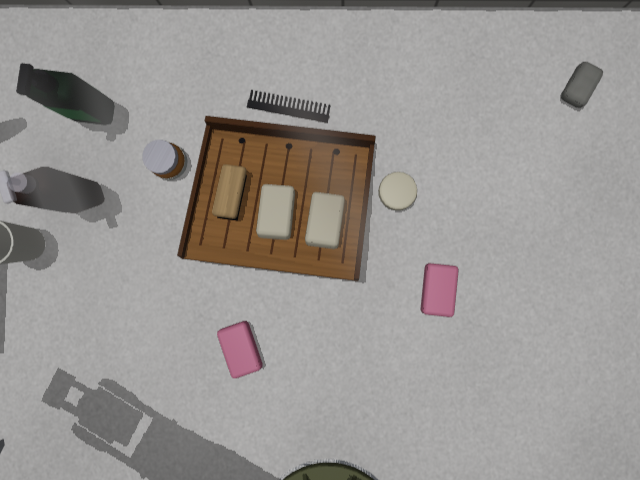

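View pics/scene.png

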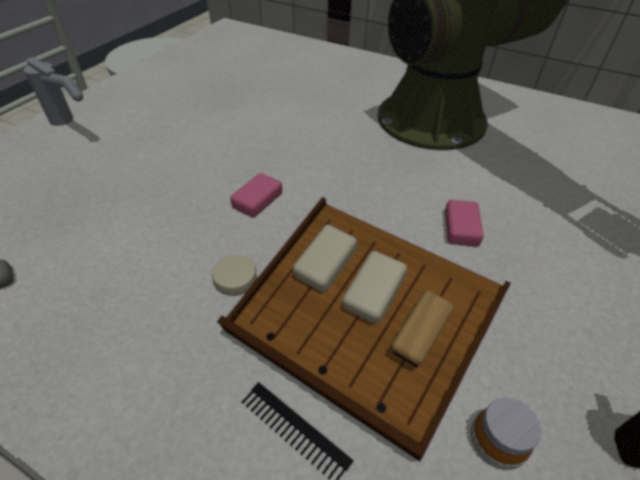

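The top view shows the stop as the dark bar at the top edge, (208,120) to (374,138). The soaps are at (276,211) and (325,219), the brush is at (229,192), and the pink look-alikes lie off the tray. Next I fit the tray frame and the soap poses from both cameras.

```bash
python3 - <<'E'
from h import *
S=np.load("top.npz");S2=np.load("scene.npz")
res={}
for n,s in(("top",S),("scene",S2)):
    cams.camera(n)
    im,d=s["im"],s["d"]
    m=max(finder.masks_of("tray",n),key=lambda r:r["confidence"])["region"]
    P,_=world(n,m,d)
    # robust plane on floor
    rng=np.random.default_rng(0);best=0
    for _ in range(400):
        a=P[rng.choice(len(P),3,False)];nn=np.cross(a[1]-a[0],a[2]-a[0]);L=np.linalg.norm(nn)
        if L<1e-5: continue
        nn/=L;nn*=np.sign(nn[2]);k=abs((P-a[0])@nn)<.002
        if nn[2]>.9 and k.sum()>best:best=k.sum();bk=k
    Q=P[bk];c=Q.mean(0);nz=np.linalg.svd(Q-c,full_matrices=False)[2][2];nz*=np.sign(nz[2])
    ex=np.array([nz[0],nz[1],0]);ex-=ex@nz*nz;ex/=np.linalg.norm(ex);ey=np.cross(nz,ex)
    T=np.stack([ex,ey,nz])
    q=(Q-c)@T.T;h=(P-c)@T.T
    w=h[(h[:,2]>.018)&(h[:,0]>.05)]
    print(n,"slope",np.arccos(nz[2]),"yaw",np.arctan2(ex[1],ex[0]),"c",c,"floor x",np.percentile(q[:,0],[.5,99.5]),"y",np.percentile(q[:,1],[.5,99.5]))
    r=cv2.minAreaRect(q[:,:2].astype(np.float32));print(" floor rect",r)
    st=h[(h[:,2]>.024)];
    if len(st)>20:print(" stop pts x",np.percentile(st[:,0],[2,50,98]),"line slope",np.polyfit(st[:,1],st[:,0],1),"z",np.median(st[:,2]))
    # things on tray
    for t in("soap_a","nail_brush"):
        for f in finder.masks_of(t,n):
            p,_=world(n,f["region"],d);p=(p-c)@T.T
            zt=np.percentile(p[:,2],80)
            if abs(np.median(p[:,0]))>.16 or abs(np.median(p[:,1]))>.16: continue
            tp=p[abs(p[:,2]-zt)<.003]
            print(" ",t,round(f["confidence"],2),"top z",zt,"rect",cv2.minAreaRect(tp[:,:2].astype(np.float32)),"world",tp.mean(0)@T+c)
E
```

```text
top slope 0.23922660154292286 yaw -0.10050340177727922 c [0.58126254 0.09548823 0.04294891] floor x [-0.117807    0.12185553] y [-0.14164529  0.141066  ]
 floor rect ((0.002441123127937317, -0.0003248155117034912), (0.29678085446357727, 0.24273361265659332), 89.75180053710938)
 stop pts x [0.01230408 0.12581284 0.13300457] line slope [-0.0056275   0.12058971] z 0.027661040842960283
  soap_a 0.85 top z 0.030695759348044714 rect ((-0.02393554151058197, -0.0004944242537021637), (0.08701129257678986, 0.05401641130447388), 2.333693504333496) world [0.56471255 0.09705307 0.07778471]
  soap_a 0.56 top z 0.030709854700395126 rect ((-0.02886664867401123, -0.08318400382995605), (0.05277719721198082, 0.08791715651750565), 89.03031921386719) world [0.55206197 0.01461187 0.07886553]
  nail_brush 0.67 top z 0.03472070481266204 rect ((-0.0010392814874649048, 0.08070752769708633), (0.0404307097196579, 0.0896533727645874), 88.43494415283203) world [0.59615266 0.17539015 0.07619812]
scene slope 0.2417063561377367 yaw -0.10983140479842018 c [0.59948056 0.11199949 0.03853482] floor x [-0.13449143  0.099
[... 368 characters left out ...]
25070208311081, 0.052226804196834564), 3.3656675815582275) world [0.56712568 0.09991265 0.07676191]
  soap_a 0.56 top z 0.030357005356890437 rect ((-0.04386724904179573, -0.09964573383331299), (0.08639787882566452, 0.052954673767089844), 0.07524844259023666) world [0.5547314  0.01775305 0.07758844]
  nail_brush 0.85 top z 0.03443173405029826 rect ((-0.018401287496089935, 0.06475464999675751), (0.039798855781555176, 0.08973787724971771), 88.99762725830078) world [0.59807119 0.1775404  0.07536075]
  nail_brush 0.4 top z 0.001989343897450077 rect ((-0.010013684630393982, -0.01526421308517456), (0.25161221623420715, 0.293917715549469), 0.3378002941608429) world [0.60037627 0.11108825 0.0385889 ]
```

Both views agree: slope 0.24, soap tops 30 mm over the floor, and a downhill heading of about -0.105 rad. I go above the uphill side of the middle bar first.

jog_arm(rows=[{"gripper": 0.02, "slide": [-0.394, -0.239, 0.045], "spin": -0.349}, {"gripper": 0.02, "slide": [-0.394, -0.239, 0.045], "spin": -0.349}, {"gripper": 0.02, "slide": [-0.394, -0.239, 0.045], "spin": -0.349}, {"gripper": 0.02, "slide": [-0.394, -0.239, 0.045], "spin": -0.349}, {"gripper": 0.02, "slide": [-0.394, -0.239, 0.045], "spin": -0.349}, {"gripper": 0.02, "slide": [-0.394, -0.239, 0.045], "spin": -0.349}, {"gripper": 0.02, "slide": [-0.394, -0.239, 0.045], "spin": -0.349}, {"gripper": 0.02, "slide": [-0.394, -0.239, 0.045], "spin": -0.349}])

```text
time_s: 1.6
ee_pos: [0.4534, 0.1636, 0.3666]
eef_rot: [3.141, 0.001, 3.037]
force: [0.3, 0.2, -0.0]
grip_width: 0.0333
grip_force: 0.0
```

jog_arm(rows=[{"gripper": 0.02, "slide": [-0.042, -0.053, 0.0], "spin": 0}, {"gripper": 0.02, "slide": [-0.042, -0.053, 0.0], "spin": 0}, {"gripper": 0.02, "slide": [-0.042, -0.053, 0.0], "spin": 0}, {"gripper": 0.02, "slide": [-0.042, -0.053, 0.0], "spin": 0}])

```text
time_s: 2.0
ee_pos: [0.4887, 0.1087, 0.3664]
eef_rot: [3.142, -0.0, 3.036]
force: [0.9, -0.3, 0.0]
grip_width: 0.0203
grip_force: 0.0
```

jog_arm(rows=[{"gripper": 0.02, "slide": [0, -0.002, 0.045], "spin": 0}, {"gripper": 0.02, "slide": [0, -0.002, 0.07], "spin": 0}, {"gripper": 0.02, "slide": [0, -0.002, 0.092], "spin": 0}, {"gripper": 0.02, "slide": [0, -0.002, 0.092], "spin": 0}, {"gripper": 0.02, "slide": [0, -0.002, 0.092], "spin": 0}])

```text
time_s: 2.5
ee_pos: [0.4886, 0.1074, 0.2752]
eef_rot: [3.142, 0.0, 3.038]
force: [0.7, -0.2, 0.1]
grip_width: 0.0198
grip_force: 0.0
```

```bash
python3 - <<'E'
from h import *
im,d=cams.camera("scene");cv2.imwrite("pics/s2.png",cv2.resize(im[150:450,200:560,::-1],None,fx=2,fy=2))
E
```

```text
(no output)
```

View pics/s2.png

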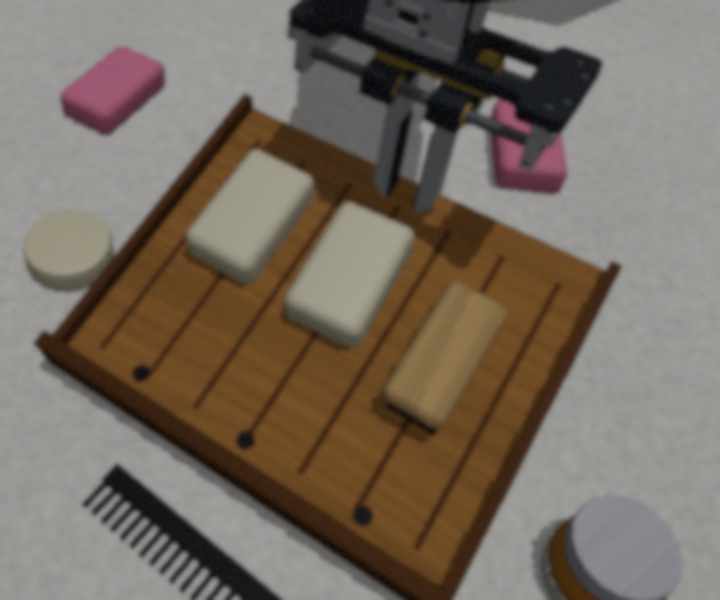

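The fingers are down at crop (385-440, 190), straddling the middle bar's uphill end. I push along the slope.

jog_arm(rows=[{"gripper": 0.02, "slide": [-0.01, 0, 0.0025]}, {"gripper": 0.02, "slide": [-0.02, 0, 0.005]}, {"gripper": 0.02, "slide": [-0.03, 0, 0.0075]}, {"gripper": 0.02, "slide": [-0.04, 0, 0.01]}, {"gripper": 0.02, "slide": [-0.05, 0, 0.0125]}, {"gripper": 0.02, "slide": [-0.06, 0, 0.015]}, {"gripper": 0.02, "slide": [-0.07, 0, 0.017]}, {"gripper": 0.02, "slide": [-0.08, 0, 0.0195]}])

```text
$.rows[0]: bad value
```

jog_arm(rows=[{"gripper": 0.02, "slide": [-0.006, 0, 0.0015]}, {"gripper": 0.02, "slide": [-0.012, 0, 0.003]}, {"gripper": 0.02, "slide": [-0.018, 0, 0.0045]}, {"gripper": 0.02, "slide": [-0.024, 0, 0.006]}])

```text
$.rows[0]: bad value
```

```bash
cat > look.py <<'E'
from h import *
import sys
im,d=cams.camera("scene");cv2.imwrite(sys.argv[1],cv2.resize(im[150:450,200:560,::-1],None,fx=2,fy=2))
ex=np.array([np.cos(.24)*np.cos(-.105),np.cos(.24)*np.sin(-.105),-np.sin(.24)]);ey=np.array([np.sin(.105),np.cos(.105),0]);T=np.stack([ex,ey,np.cross(ex,ey)])
o=np.array([.696,.0837,.0135])
for cam in("scene","top"):
  if cam=="top": im,d=cams.camera("top")
  for t in("soap_a","nail_brush"):
    for f in finder.masks_of(t,cam):
        p,_=world(cam,f["region"],d);p=(p-o)@T.T
        if not -.26<np.median(p[:,0])<0 or abs(np.median(p[:,1]))>.15: continue
        zt=np.percentile(p[:,2],80);tp=p[abs(p[:,2]-zt)<.003]
        r=cv2.minAreaRect(tp[:,:2].astype(np.float32))
        print(cam,t,round(f["confidence"],2),"z",round(zt,4),"rect",np.round(r[0],4),np.round(r[1],4),round(r[2],1))
E
python3 look.py pics/s3.png
```

```text
scene soap_a 0.84 z 0.0311 rect [-0.1466 -0.0813] [0.0858 0.0537] 0.7
scene soap_a 0.62 z 0.0312 rect [-0.1426  0.0021] [0.0869 0.0531] 2.6
scene nail_brush 0.84 z 0.0353 rect [-0.1198  0.0832] [0.0401 0.0898] 89.7
top soap_a 0.75 z 0.0319 rect [-0.1424 -0.0009] [0.0856 0.0538] 3.8
top soap_a 0.73 z 0.032 rect [-0.1471 -0.0833] [0.0528 0.0868] 89.0
top nail_brush 0.96 z 0.0358 rect [-0.12    0.0805] [0.0396 0.0897] 88.7
```

View pics/s3.png

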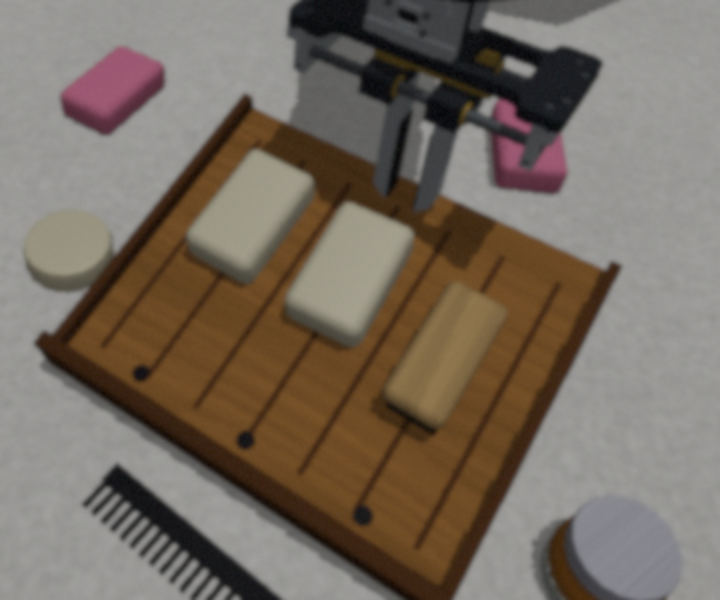

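The move was refused because every row needs a spin, so nothing moved. I repeat it with spin.

jog_arm(rows=[{"gripper": 0.02, "slide": [-0.01, 0, 0.0025], "spin": 0}, {"gripper": 0.02, "slide": [-0.02, 0, 0.005], "spin": 0}, {"gripper": 0.02, "slide": [-0.03, 0, 0.0075], "spin": 0}, {"gripper": 0.02, "slide": [-0.04, 0, 0.01], "spin": 0}, {"gripper": 0.02, "slide": [-0.05, 0, 0.0125], "spin": 0}, {"gripper": 0.02, "slide": [-0.06, 0, 0.015], "spin": 0}, {"gripper": 0.02, "slide": [-0.07, 0, 0.017], "spin": 0}, {"gripper": 0.02, "slide": [-0.08, 0, 0.0195], "spin": 0}])

```text
time_s: 3.65
ee_pos: [0.5691, 0.098, 0.2547]
eef_rot: [3.142, -0.0, 3.037]
force: [-1.0, 0.0, 0.4]
grip_width: 0.02
grip_force: 0.1
```

```bash
python3 look.py pics/s4.png
```

```text
scene soap_a 0.64 z 0.0311 rect [-0.142  -0.0816] [0.0527 0.0777] 89.6
scene nail_brush 0.87 z 0.0353 rect [-0.1202  0.0828] [0.04 0.09] 88.6
top soap_a 0.69 z 0.0319 rect [-0.1476 -0.0831] [0.0533 0.0856] 89.3
top soap_a 0.6 z 0.0318 rect [-0.0556 -0.0272] [0.0463 0.0129] 17.5
```

View pics/s4.png

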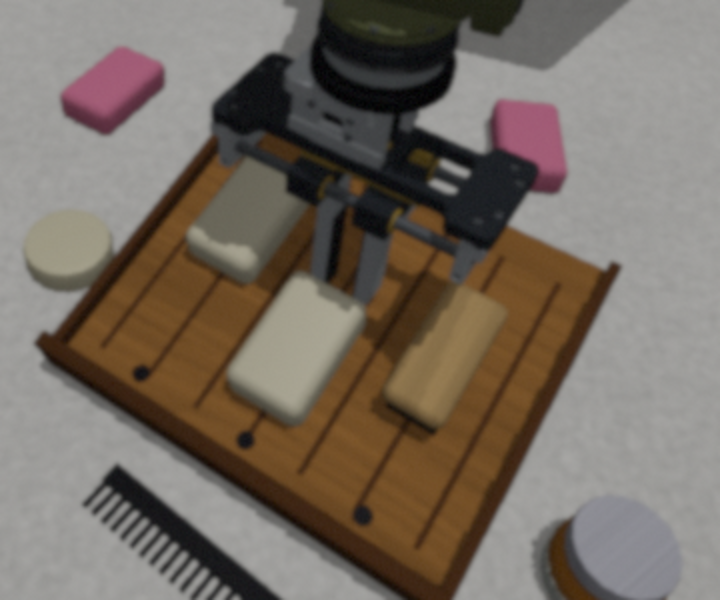

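The bar slides straight; about 34 mm remain.

jog_arm(rows=[{"gripper": 0.02, "slide": [-0.009, 0, 0.0022], "spin": 0}, {"gripper": 0.02, "slide": [-0.018, 0, 0.0044], "spin": 0}, {"gripper": 0.02, "slide": [-0.024, 0, 0.0058], "spin": 0}, {"gripper": 0.02, "slide": [-0.028, 0, 0.0068], "spin": 0}])

```text
time_s: 4.35
ee_pos: [0.5968, 0.0951, 0.2478]
eef_rot: [-3.142, -0.0, 3.037]
force: [-0.5, -0.6, 0.0]
grip_width: 0.0202
grip_force: 0.2
```

jog_arm(rows=[{"gripper": 0.02, "slide": [-0.003, 0, 0.0007], "spin": 0}, {"gripper": 0.02, "slide": [-0.003, 0, 0.0007], "spin": 0}])

```text
time_s: 4.55
ee_pos: [0.5993, 0.0948, 0.2473]
eef_rot: [-3.142, -0.0, 3.037]
force: [0.5, -0.5, -1.3]
grip_width: 0.0196
grip_force: 0.0
```

jog_arm(rows=[{"gripper": 0.02, "slide": [-0.002, 0, 0.0005], "spin": 0}, {"gripper": 0.02, "slide": [-0.002, 0, 0.0005], "spin": 0}])

```text
time_s: 4.75
ee_pos: [0.6012, 0.0947, 0.247]
eef_rot: [3.142, 0.0, 3.037]
force: [0.3, -1.2, 0.5]
grip_width: 0.0203
grip_force: 0.0
```

jog_arm(rows=[{"gripper": 0.02, "slide": [-0.002, 0, 0.0005], "spin": 0}, {"gripper": 0.02, "slide": [-0.002, 0, 0.0005], "spin": 0}])

```text
time_s: 4.95
ee_pos: [0.6032, 0.0945, 0.2465]
eef_rot: [-3.142, 0.0, 3.037]
force: [0.1, -0.3, 0.7]
grip_width: 0.0202
grip_force: 0.0
```

jog_arm(rows=[{"gripper": 0.02, "slide": [-0.002, 0, 0.0005], "spin": 0}, {"gripper": 0.02, "slide": [-0.002, 0, 0.0005], "spin": 0}])

```text
time_s: 5.15
ee_pos: [0.605, 0.0943, 0.246]
eef_rot: [-3.141, -0.001, 3.037]
force: [-5.1, -0.5, 3.7]
grip_width: 0.0197
grip_force: 2.8
```

```bash
python3 look.py pics/s5.png
```

```text
scene soap_a 0.95 z 0.031 rect [-0.13   -0.0812] [0.0514 0.0535] 88.1
scene soap_a 0.74 z 0.0312 rect [-0.0421 -0.0005] [0.089  0.0525] 0.1
scene nail_brush 0.73 z 0.0354 rect [-0.1204  0.083 ] [0.0398 0.0898] 89.7
top soap_a 0.92 z 0.0321 rect [-0.1467 -0.0836] [0.0529 0.0861] 89.8
```

View pics/s5.png

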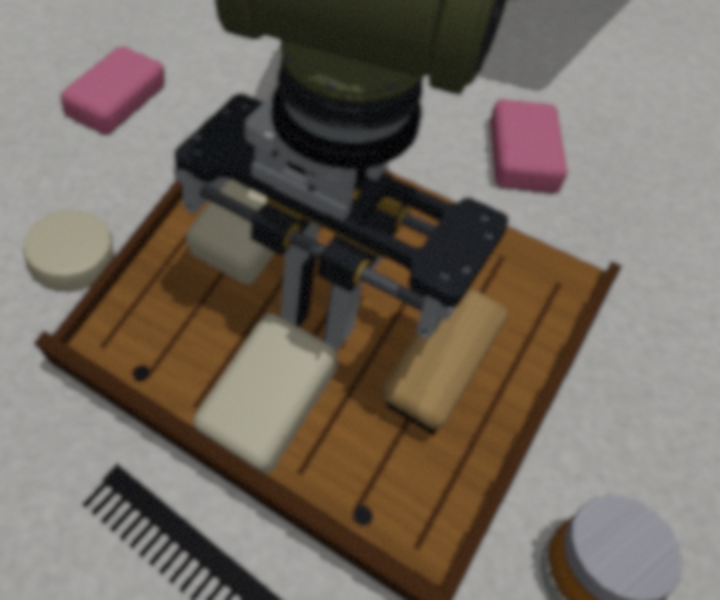

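The middle bar meets the stop at 5 N, x about -42 mm, 0° (crop 270, 395). I back off, lift, and go to the other bar.

jog_arm(rows=[{"gripper": 0.02, "slide": [0.025, 0, -0.006], "spin": 0}, {"gripper": 0.02, "slide": [0.03, 0, -0.05], "spin": 0}, {"gripper": 0.02, "slide": [0.03, 0, -0.1], "spin": 0}, {"gripper": 0.02, "slide": [0.065, -0.03, -0.11], "spin": 0}, {"gripper": 0.02, "slide": [0.1, -0.06, -0.11], "spin": 0}, {"gripper": 0.02, "slide": [0.1215, -0.082, -0.11], "spin": 0}, {"gripper": 0.02, "slide": [0.1215, -0.082, -0.11], "spin": 0}, {"gripper": 0.02, "slide": [0.1215, -0.082, -0.11], "spin": 0}])

```text
time_s: 6.25
ee_pos: [0.4758, 0.0252, 0.3565]
eef_rot: [3.141, 0.002, 3.036]
force: [-0.1, -0.1, 0.2]
grip_width: 0.0202
grip_force: 0.0
```

```bash
python3 look.py pics/s6.png
```

```text
scene soap_a 0.85 z 0.0311 rect [-0.1464 -0.0813] [0.0528 0.0878] 89.8
scene soap_a 0.7 z 0.0312 rect [-0.0432 -0.0002] [0.0865 0.0529] 0.2
scene nail_brush 0.74 z 0.0353 rect [-0.1203  0.0831] [0.04   0.0898] 89.8
top soap_a 0.97 z 0.0319 rect [-0.0433 -0.0028] [0.0874 0.0533] 0.0
top soap_a 0.69 z 0.0321 rect [-0.135  -0.0835] [0.0619 0.0533] 0.6
top soap_a 0.33 z 0.0061 rect [-0.1165  0.001 ] [0.2417 0.2881] 0.1
top nail_brush 0.61 z 0.0357 rect [-0.1212  0.0802] [0.0402 0.0878] 89.2
```

jog_arm(rows=[{"gripper": 0.02, "slide": [0, 0, 0.04], "spin": 0}, {"gripper": 0.02, "slide": [0, 0, 0.065], "spin": 0}, {"gripper": 0.02, "slide": [0, 0, 0.08], "spin": 0}, {"gripper": 0.02, "slide": [0, 0, 0.08], "spin": 0}, {"gripper": 0.02, "slide": [0, 0, 0.08], "spin": 0}])

```text
time_s: 7.05
ee_pos: [0.476, 0.0256, 0.2763]
eef_rot: [-3.142, -0.0, 3.037]
force: [1.1, 1.1, -0.4]
grip_width: 0.02
grip_force: 0.0
```

jog_arm(rows=[{"gripper": 0.02, "slide": [-0.01, 0, 0.0025], "spin": 0}, {"gripper": 0.02, "slide": [-0.02, 0, 0.005], "spin": 0}, {"gripper": 0.02, "slide": [-0.03, 0, 0.0075], "spin": 0}, {"gripper": 0.02, "slide": [-0.04, 0, 0.01], "spin": 0}, {"gripper": 0.02, "slide": [-0.05, 0, 0.0125], "spin": 0}, {"gripper": 0.02, "slide": [-0.06, 0, 0.015], "spin": 0}, {"gripper": 0.02, "slide": [-0.07, 0, 0.017], "spin": 0}, {"gripper": 0.02, "slide": [-0.08, 0, 0.0195], "spin": 0}])

```text
time_s: 7.85
ee_pos: [0.5561, 0.017, 0.2562]
eef_rot: [-3.142, -0.0, 3.037]
force: [-0.5, -0.6, -0.5]
grip_width: 0.0198
grip_force: 0.2
```

```bash
python3 look.py pics/s7.png
```

```text
scene soap_a 0.87 z 0.031 rect [-0.0842 -0.0805] [0.0868 0.0517] 0.3
scene soap_a 0.8 z 0.0312 rect [-0.0431 -0.0004] [0.0531 0.087 ] 89.8
scene nail_brush 0.97 z 0.0353 rect [-0.12    0.0828] [0.0404 0.09  ] 88.7
top soap_a 0.56 z 0.0322 rect [-0.0268 -0.003 ] [0.0539 0.053 ] 0.1
top soap_a 0.52 z 0.0321 rect [-0.0432 -0.0834] [0.0102 0.05  ] 0.9
top nail_brush 0.84 z 0.0358 rect [-0.1203  0.0805] [0.0399 0.0895] 88.7
```

View pics/s7.png

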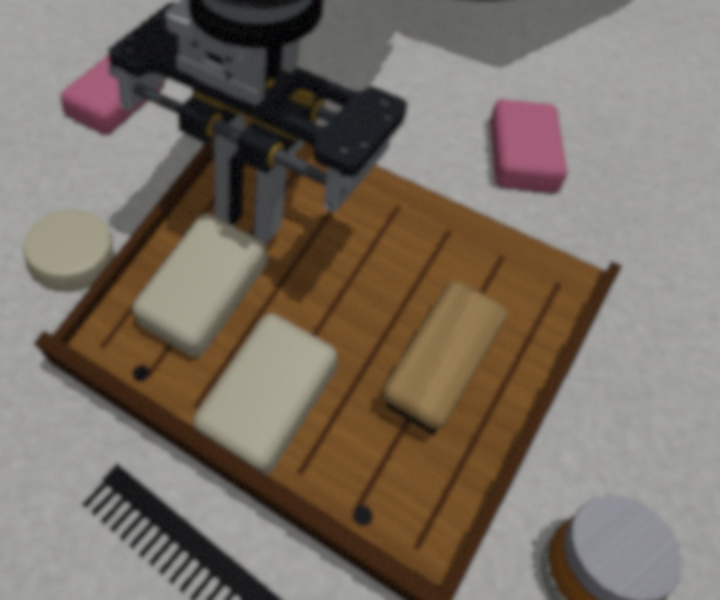

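The second bar (crop 200, 285) is sliding straight, with about 41 mm of slope (40 mm horizontally) left.

jog_arm(rows=[{"gripper": 0.02, "slide": [-0.009, 0, 0.0022], "spin": 0}, {"gripper": 0.02, "slide": [-0.018, 0, 0.0044], "spin": 0}, {"gripper": 0.02, "slide": [-0.026, 0, 0.0063], "spin": 0}, {"gripper": 0.02, "slide": [-0.032, 0, 0.0078], "spin": 0}, {"gripper": 0.02, "slide": [-0.036, 0, 0.0088], "spin": 0}, {"gripper": 0.02, "slide": [-0.036, 0, 0.0088], "spin": 0}])

```text
time_s: 8.75
ee_pos: [0.5914, 0.0132, 0.2474]
eef_rot: [3.142, -0.0, 3.037]
force: [-0.8, 0.3, 0.7]
grip_width: 0.0196
grip_force: 0.0
```

jog_arm(rows=[{"gripper": 0.02, "slide": [-0.002, 0, 0.0005], "spin": 0}, {"gripper": 0.02, "slide": [-0.002, 0, 0.0005], "spin": 0}])

```text
time_s: 8.95
ee_pos: [0.593, 0.0131, 0.2472]
eef_rot: [3.142, -0.0, 3.037]
force: [0.4, 0.3, 0.4]
grip_width: 0.0198
grip_force: 0.0
```

jog_arm(rows=[{"gripper": 0.02, "slide": [-0.002, 0, 0.0005], "spin": 0}, {"gripper": 0.02, "slide": [-0.002, 0, 0.0005], "spin": 0}])

```text
time_s: 9.15
ee_pos: [0.5951, 0.0129, 0.2467]
eef_rot: [-3.142, 0.0, 3.037]
force: [-0.0, -0.1, 0.7]
grip_width: 0.0199
grip_force: 0.0
```

jog_arm(rows=[{"gripper": 0.02, "slide": [-0.002, 0, 0.0005], "spin": 0}, {"gripper": 0.02, "slide": [-0.002, 0, 0.0005], "spin": 0}])

```text
time_s: 9.35
ee_pos: [0.5968, 0.0127, 0.2463]
eef_rot: [-3.141, -0.002, 3.037]
force: [-8.0, 0.1, 5.6]
grip_width: 0.0199
grip_force: 4.1
```

```bash
python3 look.py pics/s8.png
```

```text
scene soap_a 0.8 z 0.0312 rect [-0.0423 -0.0001] [0.0888 0.0535] 0.1
scene soap_a 0.71 z 0.031 rect [-0.0422 -0.081 ] [0.0538 0.0891] 89.7
scene nail_brush 0.76 z 0.0354 rect [-0.1204  0.0828] [0.0395 0.0894] 89.1
top nail_brush 0.85 z 0.0357 rect [-0.1204  0.0806] [0.0403 0.0902] 89.0
```

The second bar has met the stop at 8 N. I back off and lift.

jog_arm(rows=[{"gripper": 0.02, "slide": [0.02, 0, -0.005], "spin": 0}, {"gripper": 0.02, "slide": [0.03, 0, -0.04], "spin": 0}, {"gripper": 0.02, "slide": [0.05, 0, -0.09], "spin": 0}, {"gripper": 0.02, "slide": [0.09, 0, -0.12], "spin": 0}, {"gripper": 0.02, "slide": [0.13, 0, -0.13], "spin": 0}, {"gripper": 0.02, "slide": [0.15, 0, -0.13], "spin": 0}, {"gripper": 0.02, "slide": [0.15, 0, -0.13], "spin": 0}, {"gripper": 0.02, "slide": [0.15, 0, -0.13], "spin": 0}])

```text
time_s: 10.45
ee_pos: [0.4482, 0.0283, 0.3766]
eef_rot: [3.142, 0.001, 3.037]
force: [0.1, -0.3, -0.4]
grip_width: 0.0201
grip_force: 0.0
```

```bash
python3 look.py pics/s9.png
```

```text
scene soap_a 0.94 z 0.0312 rect [-0.0419 -0.0003] [0.0898 0.0532] 0.5
scene soap_a 0.8 z 0.031 rect [-0.0429 -0.081 ] [0.0862 0.0528] 0.2
scene nail_brush 0.94 z 0.0354 rect [-0.1201  0.0828] [0.04   0.0892] 89.7
top soap_a 0.96 z 0.0321 rect [-0.044  -0.0837] [0.0876 0.0527] 0.3
top soap_a 0.8 z 0.0319 rect [-0.0446 -0.003 ] [0.0528 0.0864] 89.8
top nail_brush 0.85 z 0.0357 rect [-0.1205  0.0806] [0.0397 0.0901] 88.9
```

View pics/s9.png

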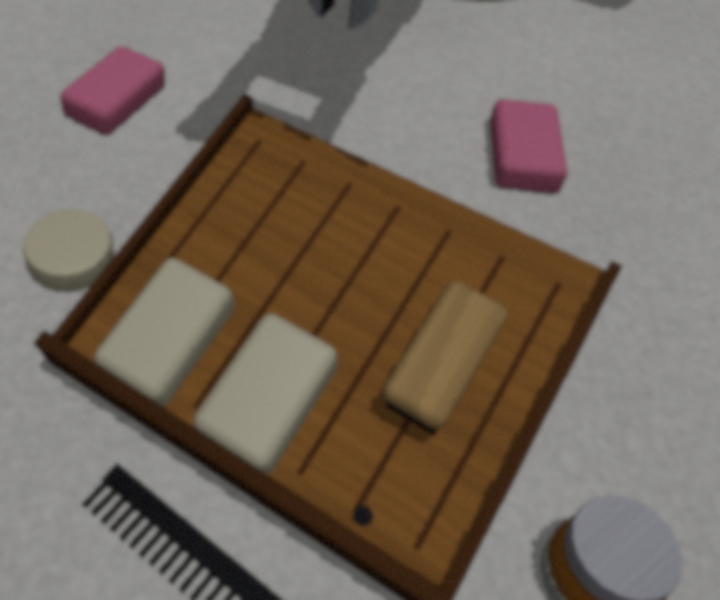

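Both bars lie flat against the stop (crop 165,330 and 268,392), the brush has not moved (445,355), and the arm is clear.

```bash
python3 -c "
from station import workorder;print(workorder.hand_in())"
```

```text
the job is handed in; nothing more can be done
None
```

Both cream soap bars now rest flat and straight against the stop, the nail brush lies where it was, the arm is clear, and I handed the job in at about 10.5 s (no verdict was returned).

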